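# Push a brass hinge block through the feed flap

### The job

Push the brass hinge block that lies on the feed shelf through the hanging flap until it drops into the catch tray behind, then draw back so that the flap hangs shut again. Only push the block along the shelf, never pick it up, and leave the jar, the hammer and the steel die where they are.

Things in the scene. Friction and masses are not known exactly. Their poses are not given: they have to be found in the camera images.
- hatch (a point): Point on the feed shelf's top, below the middle of the shut flap, 80 mm above the table. x = feed direction through the flap into the tray (roughly from the robot's right to its left, +-17 degrees), y = across, z = up. The level steel shelf starts 180 mm before this point, ends at a lip 45 mm beyond it and is 146 mm wide between side rails 12 mm high. The stand is fixed.
- lintel (a point): Middle of the top edge of the grey gate that holds the flap, 80 mm above the shelf, straight over hatch. The gate is 12 mm thick along x; its opening is 134 mm wide and 70 mm high, under a lintel 10 mm high. To follow a thing past the flap, fingers must come in under the lintel, leaning forward some 35 degrees.
- lip (a point): Middle of the shelf's inner edge, 45 mm beyond the flap. The block tips over it into the tray once its middle has passed it, that is with its rear end some 10 to 20 mm past the flap's plane.
- tray (a point): Middle of the catch tray's rubber floor, 74 mm below the shelf's level. The tray is open at the top, 179 mm long (x, from the lip on) and 170 mm wide inside; its walls end 5 mm below the shelf's level.
- flap (a joint): Angle of the aluminium flap (126 mm wide, 4 mm thick, 90 g, lower edge 66 mm below its hinge, which runs along the top of the opening 70 mm above the shelf). 0 = hanging shut; grows to 1.5 rad as the lower edge swings in the feed direction; it cannot swing the other way. A push of under 1 N opens it; let go, it falls shut.
- hinge_block: Brass hinge block of a bag frame: 70 mm long (x), 44 mm wide (y), 28 mm high, about 0.3 kg, with a rounded knuckle at its +x end and a flat rear face at its -x end. Origin: centre of its underside, 35 mm from either end. It starts flat on the shelf before the flap, knuckle towards the flap, turned up to 20 degrees; it slides with ordinary friction.
- jar: Bystander: closed jar, 60 mm diameter, 85 mm high, standing on the table between the catch tray and the robot. Origin at the centre of its underside.
- hammer: Bystander: small hammer lying on the table on the far side of the feed shelf, some 260 mm long along its x axis, head (80 mm across) at +x. Origin near its middle on the underside.
- die: Bystander: steel press die, foot 40 mm in diameter with a thinner stem, 50 mm high, standing on the table on the far side of the catch tray. Origin at the centre of its underside.
Things that resemble listed ones, but are neither listed nor needed, are in the scene too. Of the things like the hinge_block, leave any that is pink; of the rest the larger one is meant.

How it is judged:
By the outcome, as a careful person would: the job done as asked, in the order asked, and still so for the second after the job is handed in, with the robot touching nothing.
It also fails if it takes over 38 s, if anything falls off the work surface, if the arm or the gripper's body presses on something with over 40 N, if the wrist force passes 120 N, or if a joint passes its speed limit or range.

### The arm

A 6-joint arm with a two-finger parallel gripper is mounted at the origin on the work surface. World frame = base frame: x ahead of the robot, y to its left, z up, the work surface at z = 0. Lengths are in m, angles in rad, forces in N, time in s.
With the tool pointing down it reaches from about 0.375 to 0.9 m from the base axis. Payload 3.1 kg.
Tool frame: the origin (TCP) lies midway between the tips of the shut fingers; the grasp point (between the pads) lies 19 mm behind it; x points along the fingers, z is the direction in which the jaws open and shut, and the axes are right-handed (so a half turn about x gives the same grasp; the last joint's range is limited). The gripper opens to 85 mm and grips with 20 to 120 N. Pads are 22 mm wide; open, the fingers measure 114 mm over their backs; the gripper's body (76 mm by 85 mm) begins 54 mm behind the grasp point. The pads swing forward as they close: fully open they stand 13 mm farther back than shut.
Start: joints at [-1.367, 0.527, 1.433, -0, 1.181, -0.178], TCP at [0.233, -0.58, 0.231] pointing down, gripper open.
Joint ranges: [-3.08, 3.08], [-0.75, 2.2], [0.22, 2.44], [-1.43, 4.57], [0, 2.65], [-2.85, 2.85]. Speed limits (rad/s): [2.79, 2.79, 3.14, 3.14, 3.14, 3.14].

### API

Orientations are given as a unit quaternion [x, y, z, w].
In Python, from station import status, snapshot, camera_params, ticket gives the robot as it stands.
- The arm moves only by the tool arm_command, never from a script. Its argument "series" is a list that holds one entry, the list of rows, each a list of 4 numbers: the shift along the tool's x, y, z in mm, then the turn about the tool's x in rad. A call has 1 to 10 rows; each row shifts and turns the commanded pose from where the row before left it, along the tool's axes as they then stand; what a row does not reach is not made up. A row lasts 1/10 s, in which the tool goes at most 50 mm and 8.59 degrees, less where a joint would pass 70% of its speed; a pose out of reach is approached as far as the arm can. A call is refused whole if a number of a shift passes 50 or a number of a turn 0.15, either way. A call with a gripper value outside its range is refused whole. "jaw" is the opening in per cent of the stroke, from 0 (shut) to 100 (fully open), set as the call begins (left out, the last holds). The fingers move at their own pace and stop on an object; "force" is the grip in N (left out, the last holds). Time passes only in rows, so rows that do not move let the fingers close. It gives the time, the measured TCP pose, the force and the opening at its end, in the units of the state.
- status.sense(): the state, without advancing time (a new reading comes with each control period).
- snapshot(name): name is "scene" or "top" or "wrist"; returns the picture (480x640x3 uint8, red, green, blue); there is no depth.
- camera_params(name): a dict with "fovy" (degrees; the focal length in pixels is half the picture's height over the tangent of half this angle, whatever the lens; pixels are square), "cx", "cy" (the principal point, pixels), "k1" (the pictures are not rectified: a ray, as slopes to the right and down, at radius r is drawn at 1 + k1 r^2 times it, then the intrinsics apply), "extrinsics" (4x4, takes a point from camera to world coordinates); the wrist camera has in their place "mount" (4x4, takes a point from camera to tool coordinates, whose origin is the TCP and whose axes are the tool frame's). Camera axes: x right, y down, z forward; pixel columns grow to the right and rows downward; lengths in m; the calibration is good to about 2 mm. A picture is of the moment at which its call begins: read the wrist's pose just before it. camera_params takes no time and is no camera call.
- ticket.sign_off(): hands the job in, once; it reports no verdict.
The state is a dict: "t": time; "q": joint angles; "qd": joint speeds; "tau": joint torques, N m; "tcp_pos": TCP position; "tool_rot": TCP orientation; "force": force on the tool from outside, world axes, zero at the start; "ft_torque": the same for the moment, N m; "finger_gap": opening from 0.0 (shut) to 1.0 (fully open).
Only numpy, scipy, OpenCV 4.12 (cv2) and the standard library are available. Lean on these libraries where they do the work, as an engineer would, in place of code of your own. Each camera call takes 0.05 s, during which the arm holds its last target. There are 200 camera calls.

## Working session

There is one attempt and no reset: what is moved stays moved. The work goes in short steps, Python scripts to look and compute and a tool call to move; the robot and the scene stay as the last step left them, time stands still between calls to the robot, and variables do not carry over. Pictures are saved under pics/ and viewed, about 8 in all and at most 12, crops included, and the job is handed in when it is done.

Besides the shell and the picture viewer there is one more tool, called after "Emit:" by a JSON object that holds its "name" and its "arguments", one argument or row to a line. arm_command: Moves the arm, as the interface text tells. Its arguments: {"type":"object","properties":{"series":{"type":"array"},"jaw":{"type":"number"},"force":{"type":"number"}},"required":["series"]}

```bash
ls; mkdir -p pics; python3 - <<'E'
from station import status, snapshot, camera_params
import cv2
for n in ("scene","top"):
    cv2.imwrite(f"pics/{n}0.png",snapshot(n)[:,:,::-1])
    print(n,camera_params(n))
print(camera_params("wrist")); s=status.sense(); print(s)
E
```

```text
pics
scene {'fovy': 57.72331515715363, 'cx': 318.3783519946173, 'cy': 234.12885058014092, 'k1': -0.0695943275600063, 'extrinsics': array([[ 0.46591243,  0.6713843 , -0.57634081,  1.01030206],
       [ 0.88459207, -0.33829502,  0.32101923, -0.15189556],
       [ 0.02055404, -0.65939336, -0.75151708,  0.66124001],
       [ 0.        ,  0.        ,  0.        ,  1.        ]])}
top {'fovy': 46.343352886510885, 'cx': 329.2530434354075, 'cy': 246.21214266447802, 'k1': -0.015906509512605173, 'extrinsics': array([[ 0.00475924, -0.98749984,  0.15754813,  0.42174754],
       [-0.9999853 , -0.00429036,  0.00331601,  0.09319492],
       [-0.00259863, -0.15756159, -0.98750574,  1.14348606],
       [ 0.        ,  0.        ,  0.        ,  1.        ]])}
{'fovy': 70.65385705014673, 'cx': 311.78468158367446, 'cy': 241.13010759397162, 'k1': -0.007196031454230905, 'mount': array([[ 3.96494513e-04, -2.63138399e-01,  9.64758014e-01,
        -1.42061540e-01],
       [-1.53159211e-04, -9.64758095e-01, -2.63138358e-01,
         6.68419078e-02],
       [ 9.99999910e-01, -4.34286611e-05, -4.22823360e-04,
         6.04195089e-04],
       [ 0.00000000e+00,  0.00000000e+00,  0.00000000e+00,
         1.00000000e+00]])}
{'t': 0.1, 'q': array([-1.36652263e+00,  5.28401359e-01,  1.43381262e+00, -1.88375926e-05,
        1.18141011e+00, -1.78492060e-01]), 'qd': array([ 0.00152884, -0.00178636, -0.00248927, -0.0003472 ,  0.0003269 ,
       -0.00119907]), 'tau': array([-2.93198946e-04, -4.43305063e+01, -1.78586429e+01, -3.23645281e-04,
        3.87332286e-03, -4.60085943e-06]), 'tcp_pos': array([ 0.23331894, -0.57909587,  0.23040195]), 'tool_rot': array([ 0.39625727,  0.5864992 , -0.39526354,  0.58546187]), 'force': array([ 0.55065135, -0.15746855, -0.04146587]), 'ft_torque': array([-0.04046976, -0.00647845,  0.0307703 ]), 'finger_gap': 1.0013542188631537}
```

View pics/scene0.png

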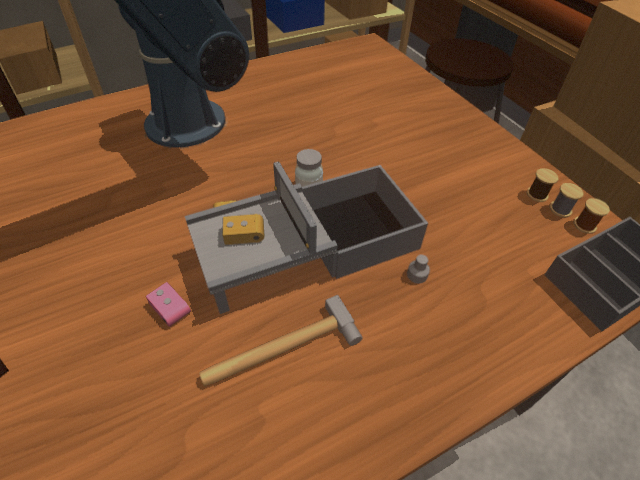

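View pics/top0.png

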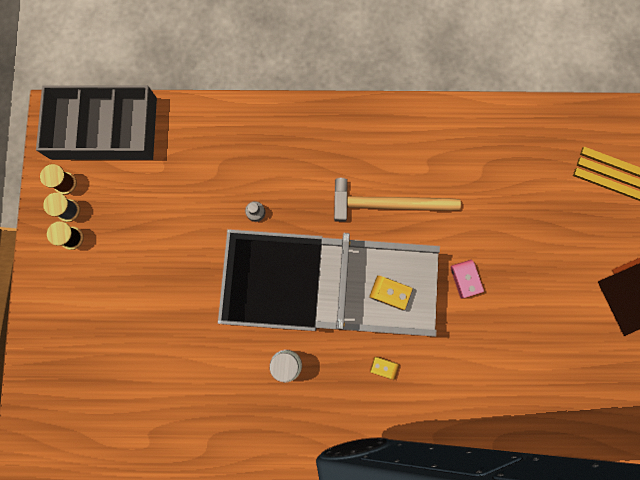

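The scene picture shows the yellow block on the shelf at about (243,230), with the gate behind it at (295,208) and the tray beyond. A pink lookalike sits at (168,303), and a small yellow one is half hidden behind the shelf. In the top picture the block is at (393,292), the gate at x≈345, the small yellow one at (385,368), the pink one at (468,280), the jar at (286,366), the die at (255,211) and the hammer head at (341,199).

```bash
python3 - <<'E'
import cv2
a=cv2.imread("pics/scene0.png")[160:290,180:350]; b=cv2.imread("pics/top0.png")[225:345,310:450]
cv2.imwrite("pics/sc.png",cv2.resize(a,None,fx=4.5,fy=4.5,interpolation=cv2.INTER_CUBIC))
cv2.imwrite("pics/tc.png",cv2.resize(b,None,fx=5,fy=5,interpolation=cv2.INTER_CUBIC))
E
```

```text
(no output)
```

View pics/sc.png

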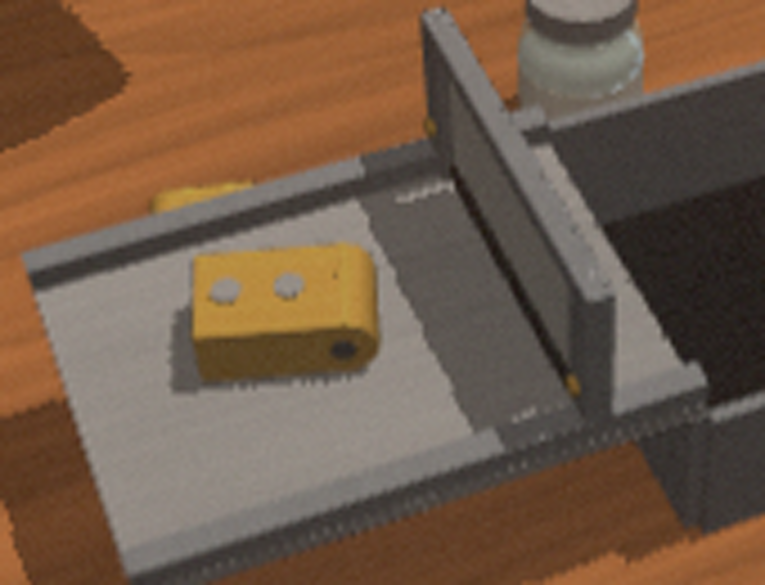

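View pics/tc.png

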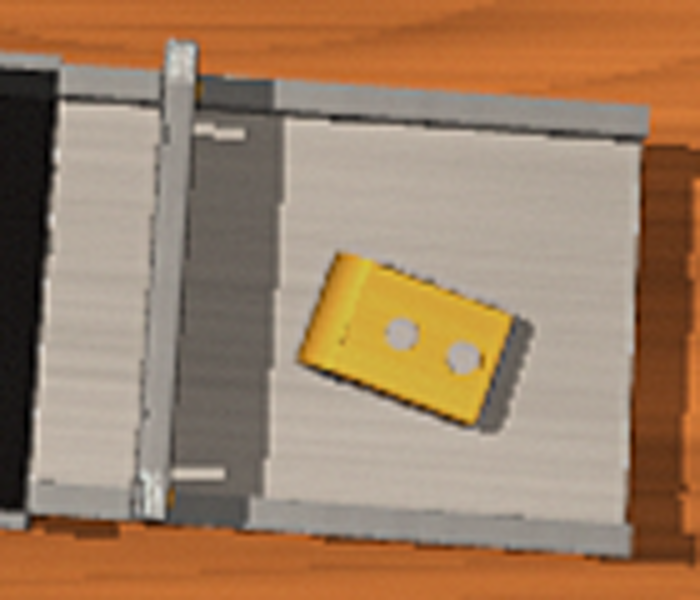

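The crops show the block's rear top corners at scene crop (193,255) and (193,338), and at top crop (475,425) and (513,317). Its studs, the gate's top ends and the rail ends can be seen in both views.

```bash
cat > h.py <<'E'
import numpy as np
from station import camera_params
def ray(n,u,v,E=None):
    p=camera_params(n); f=240/np.tan(np.radians(p["fovy"]/2))
    d=np.array([(u-p["cx"])/f,(v-p["cy"])/f]); s=d.copy()
    for _ in range(20): s=d/(1+p["k1"]*(s@s))
    E=p["extrinsics"] if E is None else E
    r=E[:3,:3]@[*s,1]; return E[:3,3],r/np.linalg.norm(r)
def tri(*rs):
    A=sum(np.eye(3)-np.outer(d,d) for o,d in rs); b=sum((np.eye(3)-np.outer(d,d))@o for o,d in rs)
    x=np.linalg.solve(A,b); return x,max(np.linalg.norm(np.cross(x-o,d)) for o,d in rs)
def atz(r,z): o,d=r; return o+d*(z-o[2])/d[2]
S=lambda u,v: ray("scene",(u+.5)/4.5-.5+180,(v+.5)/4.5-.5+160)
T=lambda u,v: ray("top",(u+.5)/5-.5+310,(v+.5)/5-.5+225)
E
python3 - <<'E'
from h import *
np.set_printoptions(precision=4,suppress=True)
P=dict(gate_far=((597,294),(183,41)),gate_rob=((432,12),(150,517)),rail_rob=((22,258),(632,555)),rail_far=((130,572),(648,108)),
 rearR=((193,255),(475,425)),rearF=((193,338),(513,317)),d1=((226,290),(462,357)),d2=((289,285),(402,334)),floorR=((36,290),(627,525)))
R={}
for k,(s,t) in P.items():
    x,e=tri(S(*s),T(*t)); R[k]=x; print(k,x,e)
for k,p in dict(lipF=(55,100),lipR=(32,480),cornF=(640,143)).items(): print(k,atz(T(*p),.08))
for k,p in dict(rearR=(475,425),rearF=(513,317),frR=(300,360),frF=(340,253)).items(): print(k,atz(T(*p),.108))
a=lambda v:np.degrees(np.arctan2(v[1],v[0]))
print("gate x dir",a(R["gate_rob"]-R["gate_far"])+90,"rail",a(R["rail_far"]-R["rail_rob"]),"disc",a(R["d2"]-R["d1"]),"rear",a(R["rearR"]-R["rearF"]))
print((R["gate_far"]+R["gate_rob"])/2)
print("jar",atz(ray("top",286,366),.085),"die",atz(ray("top",255,211),.05))
E
```

```text
gate_far [0.6029 0.0651 0.1571] 0.0013625057933477536
gate_rob [0.4346 0.0768 0.1549] 0.001041527109698619
rail_rob [ 0.4225 -0.1036  0.0855] 0.0005829787872174917
rail_far [ 0.5909 -0.1134  0.0884] 0.0005873621380012658
rearR [ 0.4695 -0.044   0.1031] 0.0011402661900196502
rearF [ 0.5096 -0.0587  0.1022] 0.0008700718778742522
d1 [ 0.4945 -0.0393  0.1048] 0.001059669419345226
d2 [ 0.5029 -0.017   0.1049] 0.0008181900289068397
floorR [ 0.4338 -0.1032  0.0771] 0.0002435672526930138
lipF [0.5945 0.1134 0.08  ]
lipR [0.4496 0.121  0.08  ]
cornF [ 0.5788 -0.111   0.08  ]
rearR [ 0.4696 -0.0423  0.108 ]
rearF [ 0.5094 -0.057   0.108 ]
frR [0.4932 0.0218 0.108 ]
frF [0.5329 0.0067 0.108 ]
gate x dir 266.0181769151525 rail -3.307121072024036 disc 69.26012819096601 rear 159.96892594647238
[0.5188 0.0709 0.156 ]
jar [0.3658 0.1757 0.085 ] die [0.6667 0.2454 0.05  ]
```

Stereo measurements agree with the text. The shelf starts at y≈-0.108 and the lip is at y≈0.116. Hatch is ≈(0.5185, 0.071), with feed direction ≈86.4°. The block is at (0.501, -0.018), heading 70° (−16.6° from feed).

Rows can't tilt the tool directly, so first I'll turn it so that tool y points along the feed. Then I'll see whether the inner reach limit makes it lean.

Emit:
{"name": "arm_command", "arguments": {
  "series": [
    [[0,0,0,-0.14],[0,0,0,-0.14],[0,0,0,-0.14],[0,0,0,-0.14],[0,0,0,-0.14],[0,0,0,-0.14],[0,0,0,-0.14],[0,0,0,-0.14]]
  ],
  "jaw": 15
}}

```text
t: 0.9
tcp_pos: [0.2334, -0.5793, 0.2307]
tool_rot: [0.022, 0.707, -0.022, 0.707]
force: [-0.9, -0.6, -1.0]
finger_gap: 0.149
```

Emit:
{"name": "arm_command", "arguments": {
  "series": [
    [[0,20,-48,0],[0,40,-48,0],[0,40,-48,0],[0,40,-48,0],[0,40,-48,0],[0,0,0,0]]
  ]
}}

```text
t: 1.5
tcp_pos: [0.042, -0.4132, 0.2304]
tool_rot: [0.028, 0.707, -0.023, 0.707]
force: [0.6, -0.5, -0.1]
finger_gap: 0.15
```

```bash
cat >> h.py <<'E'
from station import status
from scipy.spatial.transform import Rotation as R_
ex=np.array([np.cos(np.radians(86.4)),np.sin(np.radians(86.4)),0]); ey=np.array([-ex[1],ex[0],0]); H=np.array([.5185,.071,.08])
def rep():
    s=status.sense(); M=R_.from_quat(s["tool_rot"]).as_matrix(); p=s["tcp_pos"]; d=p-H
    print("t",round(s["t"],2),"q",s["q"].round(3),"tcp",p.round(4),"hatch mm",(1e3*np.array([d@ex,d@ey,d[2]])).round(1))
    print("lean fwd deg",np.degrees(np.arctan2(M[:,0]@ex,-M[2,0])).round(2),"side",np.degrees(np.arcsin(M[:,0]@ey)).round(2),"z axis in hatch",(M[:,2]@ex).round(3),(M[:,2]@ey).round(3),"gap",round(s["finger_gap"],3),"F",s["force"].round(1))
E
python3 -c "from h import *; rep()"
```

```text
t 1.5 q [-1.739  0.25   1.927 -0.002  0.972 -1.666] tcp [ 0.042  -0.4132  0.2304] hatch mm [-513.2  445.2  150.4]
lean fwd deg 0.43 side 0.03 z axis in hatch -0.01 -1.0 gap 0.15 F [ 0.6 -0.5 -0.1]
```

Emit:
{"name": "arm_command", "arguments": {
  "series": [
    [[0,40,0,0],[0,40,0,0],[0,40,0,0],[0,40,0,0],[0,0,0,0]]
  ]
}}

```text
t: 2.0
tcp_pos: [0.0567, -0.2528, 0.2303]
tool_rot: [0.027, 0.706, -0.021, 0.707]
force: [0.1, 0.0, 1.3]
finger_gap: 0.146
```

```bash
python3 -c "from h import *; rep()"
```

```text
t 2.0 q [-1.793  0.007  2.245  0.     0.897 -1.725] tcp [ 0.0567 -0.2528  0.2303] hatch mm [-352.2  440.5  150.3]
lean fwd deg 0.43 side -0.08 z axis in hatch -0.005 -1.0 gap 0.146 F [0.1 0.  1.3]
```

Emit:
{"name": "arm_command", "arguments": {
  "series": [
    [[0,30,0,0],[0,30,0,0],[0,30,0,0],[0,0,0,0]]
  ]
}}

```text
t: 2.4
tcp_pos: [0.0623, -0.1661, 0.2306]
tool_rot: [0.025, 0.706, -0.023, 0.707]
force: [0.5, 0.6, 0.5]
finger_gap: 0.149
```

```bash
python3 -c "from h import *; rep()"
```

```text
t 2.4 q [-1.888 -0.183  2.393  0.     0.936 -1.82 ] tcp [ 0.0623 -0.1661  0.2306] hatch mm [-265.3  440.4  150.6]
lean fwd deg 0.18 side -0.05 z axis in hatch -0.005 -1.0 gap 0.149 F [0.5 0.6 0.5]
```

Emit:
{"name": "arm_command", "arguments": {
  "series": [
    [[0,15,0,0],[0,15,0,0],[0,15,0,0],[0,0,0,0]]
  ]
}}

```text
t: 2.8
tcp_pos: [0.0646, -0.1262, 0.2338]
tool_rot: [0.024, 0.707, -0.025, 0.706]
force: [0.7, -0.1, -0.2]
finger_gap: 0.147
```

```bash
python3 -c "from h import *; rep()"
```

```text
t 2.8 q [-1.995e+00 -3.240e-01  2.442e+00 -1.000e-03  1.022e+00 -1.925e+00] tcp [ 0.0646 -0.1262  0.2338] hatch mm [-225.3  440.6  153.8]
lean fwd deg -0.07 side 0.06 z axis in hatch -0.006 -1.0 gap 0.147 F [ 0.7 -0.1 -0.2]
```

Leaning can't be had this way: at the limit, the IK keeps the orientation. With a vertical tool the fingers can only reach the gate, so the block needs a fast push that lets it slide the last ~20 mm. First I'll go over and do a dry run above the gate to learn the lag and the stopping distance.

Emit:
{"name": "arm_command", "arguments": {
  "series": [
    [[0,-5,40,0],[0,0,50,0],[0,0,50,0],[0,0,50,0],[0,0,50,0],[0,0,50,0],[0,0,50,0],[0,0,50,0],[0,0,36,0],[0,0,0,0]]
  ]
}}

```text
t: 3.8
tcp_pos: [0.4141, -0.1616, 0.2352]
tool_rot: [0.022, 0.705, -0.024, 0.709]
force: [-1.1, -0.2, -0.4]
finger_gap: 0.152
```

```bash
python3 -c "from h import *; rep()"
```

```text
t 3.8 q [-6.250e-01  2.770e-01  1.865e+00  1.000e-03  9.930e-01 -5.620e-01] tcp [ 0.4141 -0.1616  0.2352] hatch mm [-238.7   89.6  155.2]
lean fwd deg -0.12 side -0.32 z axis in hatch -0.002 -1.0 gap 0.152 F [-1.1 -0.2 -0.4]
```

Emit:
{"name": "arm_command", "arguments": {
  "series": [
    [[0,25,38,0],[0,0,38,0],[0,0,0,0],[0,0,0,0],[0,20,0,0],[0,50,0,0],[0,50,0,0]]
  ]
}}

```text
t: 4.5
tcp_pos: [0.4914, -0.02, 0.2353]
tool_rot: [0.026, 0.707, -0.025, 0.706]
force: [0.3, 0.3, -0.6]
finger_gap: 0.148
```

```bash
python3 -c "from h import *; rep(); print(status.sense()['qd'].round(2))"
```

```text
t 4.5 q [-2.690e-01  3.440e-01  1.754e+00  1.000e-03  1.045e+00 -1.970e-01] tcp [ 0.4914 -0.02    0.2353] hatch mm [-92.5  21.4 155.3]
lean fwd deg 0.06 side 0.1 z axis in hatch -0.01 -1.0 gap 0.148 F [ 0.3  0.3 -0.6]
[ 1.03 -0.02  0.02  0.   -0.02  1.  ]
```

Emit:
{"name": "arm_command", "arguments": {
  "series": [
    [[0,50,0,0]]
  ]
}}

```text
t: 4.6
tcp_pos: [0.4945, 0.0306, 0.2355]
tool_rot: [0.025, 0.707, -0.025, 0.706]
force: [0.7, 0.2, -0.4]
finger_gap: 0.149
```

```bash
python3 -c "from h import *; rep(); print(status.sense()['qd'].round(2))"
```

```text
t 4.6 q [-1.640e-01  3.490e-01  1.745e+00  1.000e-03  1.049e+00 -9.400e-02] tcp [0.4945 0.0306 0.2355] hatch mm [-41.8  21.4 155.5]
lean fwd deg 0.05 side 0.1 z axis in hatch -0.008 -1.0 gap 0.149 F [ 0.7  0.2 -0.4]
[ 1.04  0.06 -0.11  0.    0.03  1.01]
```

Emit:
{"name": "arm_command", "arguments": {
  "series": [
    [[0,0,0,0]]
  ]
}}

```text
t: 4.7
tcp_pos: [0.4937, 0.0347, 0.2355]
tool_rot: [0.023, 0.708, -0.021, 0.706]
force: [-0.1, -1.0, 0.6]
finger_gap: 0.153
```

```bash
python3 -c "from h import *; rep(); print(status.sense()['qd'].round(2))"
```

```text
t 4.7 q [-0.158  0.349  1.746  0.003  1.05  -0.097] tcp [0.4937 0.0347 0.2355] hatch mm [-37.8  22.5 155.5]
lean fwd deg 0.17 side 0.16 z axis in hatch 0.001 -1.0 gap 0.153 F [-0.1 -1.   0.6]
[-0.09  0.01 -0.01 -0.07 -0.02 -0.06]
```

Emit:
{"name": "arm_command", "arguments": {
  "series": [
    [[0,0,0,0]]
  ]
}}

```text
t: 4.8
tcp_pos: [0.4947, 0.0304, 0.2356]
tool_rot: [0.023, 0.707, -0.023, 0.706]
force: [0.0, -0.5, 0.5]
finger_gap: 0.148
```

```bash
python3 -c "from h import *; rep(); print(status.sense()['qd'].round(2))"
```

```text
t 4.8 q [-0.165  0.349  1.745  0.     1.05  -0.099] tcp [0.4947 0.0304 0.2356] hatch mm [-42.   21.2 155.6]
lean fwd deg 0.01 side 0.09 z axis in hatch -0.003 -1.0 gap 0.148 F [ 0.  -0.5  0.5]
[-0.05  0.   -0.01 -0.01 -0.   -0.  ]
```

Dry run: the tool tracks 0.5 m/s with no lag, then overshoots a few mm in the stop. Now I'll go back and down behind the block, and look before pushing.

Emit:
{"name": "arm_command", "arguments": {
  "series": [
    [[0,-40,4,0],[0,-40,3,0],[0,-33,0,0],[0,0,0,0],[40,0,0,0],[40,0,0,0],[35,0,0,0],[15,0,0,0],[6,0,0,0],[0,0,0,0]]
  ]
}}

```text
t: 5.8
tcp_pos: [0.4944, -0.0839, 0.0992]
tool_rot: [0.025, 0.707, -0.024, 0.706]
force: [0.2, 0.1, 0.8]
finger_gap: 0.151
```

```bash
python3 - <<'E'
from h import *; rep()
from station import snapshot
import cv2
a=snapshot("scene")[150:290,170:350,::-1]
cv2.imwrite("pics/s1.png",cv2.resize(a,None,fx=4,fy=4,interpolation=cv2.INTER_CUBIC))
E
```

```text
t 5.8 q [-3.920e-01  5.760e-01  1.854e+00  1.000e-03  7.140e-01 -3.230e-01] tcp [ 0.4944 -0.0839  0.0992] hatch mm [-156.1   14.3   19.2]
lean fwd deg 0.07 side 0.12 z axis in hatch -0.007 -1.0 gap 0.151 F [0.2 0.1 0.8]
```

View pics/s1.png

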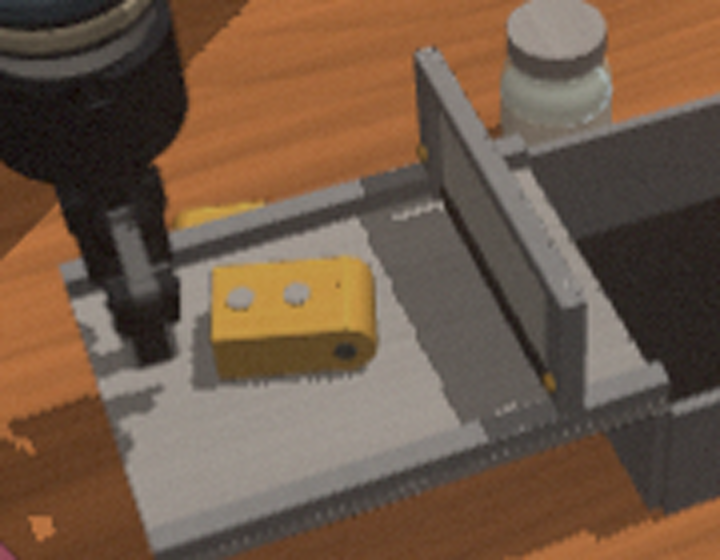

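The picture shows the fingers standing behind the block's rear face, about (150,330) in the crop, with the block still at (290,315). Next I'll lower slightly and push slowly so that the block squares up.

Emit:
{"name": "arm_command", "arguments": {
  "series": [
    [[4,0,0,0],[0,8,0,0],[0,7,0,0],[0,6,0,0],[0,6,0,0],[0,5,0,0],[0,0,0,0]]
  ]
}}

```text
t: 6.55
tcp_pos: [0.4971, -0.0504, 0.0959]
tool_rot: [0.024, 0.707, -0.023, 0.706]
force: [0.2, -0.1, -0.0]
finger_gap: 0.147
```

```bash
python3 - <<'E'
from h import *; rep()
from station import snapshot
import cv2
a=snapshot("scene")[170:290,180:340,::-1];b=snapshot("top")[235:345,315:455,::-1]
a=cv2.resize(a,(600,450),interpolation=cv2.INTER_CUBIC)[:, :400];
b=cv2.resize(b,None,fx=450/110,fy=450/110,interpolation=cv2.INTER_CUBIC)[:,:400]
cv2.imwrite("pics/c2.png",np.hstack([a,b]))
E
```

```text
t 6.55 q [-0.326  0.581  1.862  0.002  0.701 -0.26 ] tcp [ 0.4971 -0.0504  0.0959] hatch mm [-122.5   13.8   15.9]
lean fwd deg 0.08 side 0.06 z axis in hatch -0.004 -1.0 gap 0.147 F [ 0.2 -0.1 -0. ]
```

View pics/c2.png

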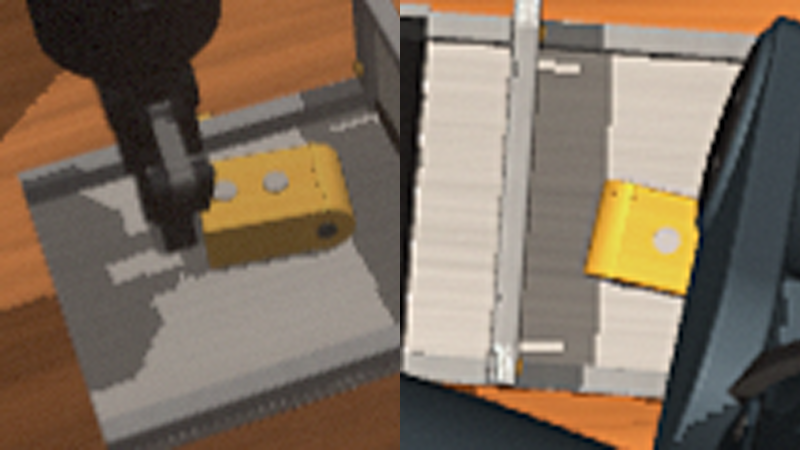

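The block has swung partly square, with about 10° left, and is touching the fingers. Its front is still well before the gate at top-crop x≈600, against 513 for the gate. Now the fast push, then an immediate draw back.

Emit:
{"name": "arm_command", "arguments": {
  "series": [
    [[0,13,0,0],[0,33,0,0],[0,50,0,0],[0,-15,0,0],[0,-30,0,0],[0,-30,0,0],[0,-30,0,0],[0,0,0,0]]
  ]
}}

```text
t: 7.45
tcp_pos: [0.4971, -0.0625, 0.0957]
tool_rot: [0.025, 0.707, -0.025, 0.707]
force: [-0.2, -0.0, -0.8]
finger_gap: 0.149
```

```bash
python3 - <<'E'
from h import *; rep()
from station import snapshot
import cv2
a=snapshot("scene")[140:300,170:440,::-1]
b=snapshot("top")[190:390,210:450,::-1]
a=cv2.resize(a,(506,300),interpolation=cv2.INTER_CUBIC); b=cv2.resize(b,(360,300),interpolation=cv2.INTER_CUBIC)
cv2.imwrite("pics/c3.png",np.vstack([a,cv2.copyMakeBorder(b,0,0,0,146,cv2.BORDER_CONSTANT)]))
E
```

```text
t 7.45 q [-3.490e-01  5.820e-01  1.859e+00  1.000e-03  7.000e-01 -2.780e-01] tcp [ 0.4971 -0.0625  0.0957] hatch mm [-134.6   13.    15.7]
lean fwd deg 0.02 side -0.02 z axis in hatch -0.009 -1.0 gap 0.149 F [-0.2 -0.  -0.8]
```

View pics/c3.png

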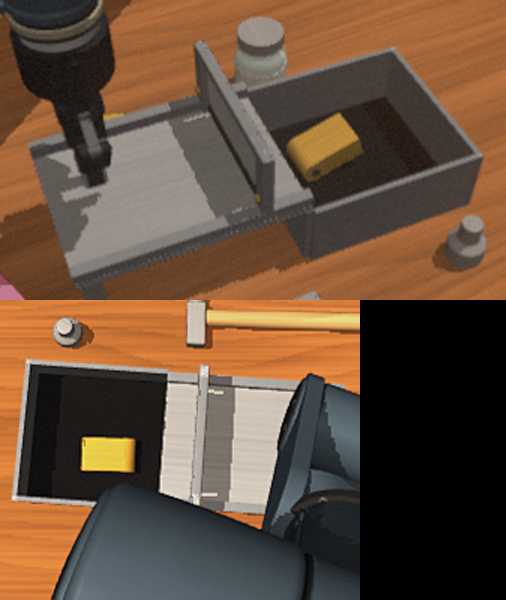

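The block lies in the tray (scene crop (325,148), top crop (108,455)), and the flap hangs in the gate plane. I'll raise the tool clear, let things settle, and check that everything is still.

Emit:
{"name": "arm_command", "arguments": {
  "series": [
    [[-25,0,0,0],[-40,-10,0,0],[-40,-20,0,0],[-40,-30,0,0],[0,-30,0,0],[0,0,0,0],[0,0,0,0],[0,0,0,0],[0,0,0,0],[0,0,0,0]]
  ]
}}

```text
t: 8.55
tcp_pos: [0.4903, -0.1491, 0.2401]
tool_rot: [0.024, 0.707, -0.023, 0.706]
force: [0.9, -0.3, -0.2]
finger_gap: 0.15
```

```bash
python3 - <<'E'
from h import *; rep()
from station import snapshot
import cv2
a=snapshot("scene")[...,::-1]
d=cv2.absdiff(a,cv2.imread("pics/scene0.png")).max(2)
for n,(x0,y0,x1,y1) in dict(jar=(300,145,322,175),die=(405,252,432,285),hammer=(200,295,362,385),gate=(270,165,335,250)).items(): print(n,"mean/max diff",d[y0:y1,x0:x1].mean().round(2),d[y0:y1,x0:x1].max())
cv2.imwrite("pics/s4.png",cv2.resize(a[140:390,160:440],None,fx=2.4,fy=2.4,interpolation=cv2.INTER_CUBIC))
E
```

```text
t 8.55 q [-5.140e-01  3.660e-01  1.700e+00  1.000e-03  1.078e+00 -4.480e-01] tcp [ 0.4903 -0.1491  0.2401] hatch mm [-221.4   14.3  160.1]
lean fwd deg 0.09 side 0.11 z axis in hatch -0.004 -1.0 gap 0.15 F [ 0.9 -0.3 -0.2]
jar mean/max diff 3.9 11
die mean/max diff 3.74 11
hammer mean/max diff 3.97 17
gate mean/max diff 6.34 150
```

View pics/s4.png

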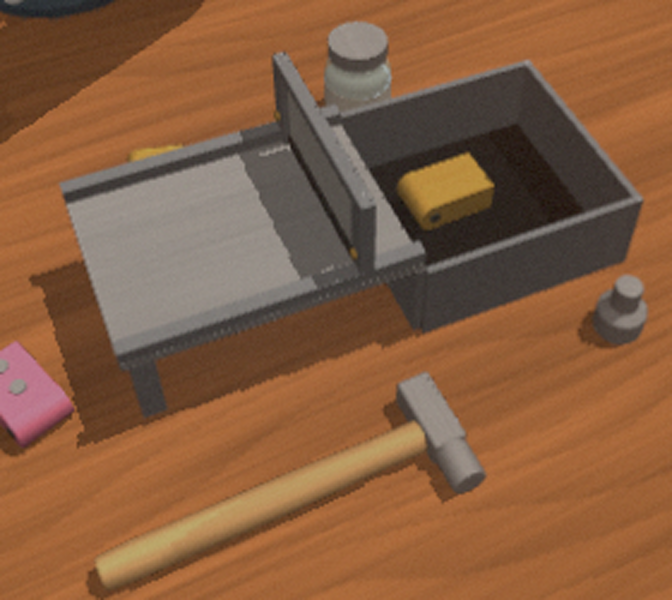

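The block lies on the tray floor at crop (445,190) and the flap hangs shut at (325,170). The jar, die and hammer haven't changed, and the arm is clear.

```bash
python3 -c "from station import ticket; print(ticket.sign_off())"
```

```text
the job is handed in; nothing more can be done
None
```

The brass hinge block is in the catch tray, the flap hangs shut, and I handed the job in at about 8.6 s of the 38 s allowed.

**How it was done:** The moves allow no direct tilt, and pushing to the inner reach limit didn't make the tool lean. I therefore kept the fingers upright and never took them past the gate. After squaring the block up with a slow push, I gave it a fast one at about 0.5 m/s. It slid through the flap and over the lip by itself, and I drew the tool back at once. It was never gripped or lifted.

**Last checks:**
- **Block:** the final picture shows it on the tray floor. It appears to have turned over as it fell.
- **Flap:** it hangs in the gate as before. Pixels in that part of the picture changed by up to 150. I put that down to the block now showing behind the gate, but judged the flap shut by eye only.
- **Jar, hammer and die:** image differences there are at noise level, so they didn't move. The pink and small yellow lookalikes look untouched.
- **Arm:** it is raised clear of everything, and the force reading is about zero.
- **Calibration:** heights measured from the cameras came out 3–4 mm lower than the stated ones. I used the stated heights.

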